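Lay out the stripped vacuum valve for refitting

TASK

Lay out the cleaned vacuum-valve parts with the fixed steel flange and blue dish in one straight, evenly spaced row: stand the black valve body in the middle of the flange with the ivory wing cap centred on top of it, lay the ivory collar ring flat half-way between flange and dish, and set the red stopper, narrow end down, in the middle of the dish. Stand the brass blanking plug, knob up, on the other side of the dish from the flange, in line with both and as far from the dish's centre as the collar is. Let go of everything, and do not disturb the spanner, the jar or the bottle.

Things in the scene. Friction and masses are not known exactly. Their poses are not given: they have to be found in the camera images.
- valve_c (a point): Black valve body with a thin ivory band at its foot: an upright plain cylinder 38 mm in diameter, 65 mm tall, flat at both ends, loose, standing on the bench. The point is its centre, half-way up; z is its upright axis.
- cap_c (a point): Ivory wing cap, loose: a round body 42 mm in diameter, 28 mm tall, with two wings that reach out to 38 mm from the centre along its own x axis (wings 14 mm thick, 7 to 25 mm above its underside). Pinch the round body along its own y axis. The point is its centre, half-way up (14 mm above its flat underside); z points up.
- collar_c (a point): Ivory collar ring, loose, lying flat: 54 mm outside, 38 mm bore, 22 mm tall. The point is its centre, half-way up; z is the ring's axis.
- stopper_c (a point): Red stopper, loose, standing upright: a narrow end 32 mm in diameter and 14 mm tall below, a head 40 mm in diameter and 22 mm tall above; 36 mm in all. The point is on its axis, half-way up (18 mm above the underside, 4 mm above the underside of the head); z points up.
- plug_c (a point): Bright brass blanking plug, loose: a disc 52 mm in diameter and 10 mm thick with an upright round knob on top, 22 mm in diameter and 32 mm tall (42 mm in all). Take it by the knob. The point is on its axis, half-way up (21 mm above the underside); z points up.
- flange: Steel flange fixed to the bench: a flat round plate 84 mm in diameter, 14 mm thick, flat on top, with a ring of six dark bolt heads drawn on it (flush). Its origin is the centre of its underside. Its y axis lies along the straight line through flange and dish (it may point towards the dish or away from it); x is level and square to that line.
- dish: Blue round dish fixed to the bench: 110 mm in diameter, 10 mm tall, inner floor 4 mm above the bench and about 98 mm wide. Its origin is the centre of its underside. Its centre is 220 to 232 mm from the flange's centre, to the left or right of it.
- jar: Amber glass jar with a white lid, 60 mm in diameter, 50 mm tall. A bystander: leave it where it is. Its origin is the centre of its underside.
- bottle: White bottle with a red cap, 56 mm in diameter, 130 mm tall. A bystander: leave it where it is. Its origin is the centre of its underside.
- spanner: Steel spanner lying flat beyond the parts, 160 mm long along its own x axis. A bystander: leave it where it is. Its origin is near its middle, on the bench.
Things that resemble listed ones, but are neither listed nor needed, are in the scene too. What is shaped like the part that bears cap_c but green is not meant.

How it is judged (in metres and radians):
At the end, for the whole second after the job is handed in: All upright and at rest: valve within 12 mm of flange centre, cap on it within 9 mm; stopper within 13 mm of dish centre; collar at most 15 mm off the flange-dish line, 128 mm from either; plug at most 18 mm off it, 95-131 mm past the dish and over 300 mm from the flange (horizontal distance between valve_c and flange below 0.012 m and height (world z) of valve_c between 0.0405 and 0.0525 m and angle between each of valve_c, cap_c, stopper_c, plug_c's own z axis and vertical below 0.12 rad and horizontal distance between cap_c and valve_c below 0.009 m and height (world z) of cap_c between 0.087 and 0.099 m and x of collar_c in the frame of flange between -0.015 and 0.015 m and horizontal distance between collar_c and flange below 0.128 m and horizontal distance between collar_c and dish below 0.128 m and height (world z) of collar_c below 0.017 m and horizontal distance between stopper_c and dish below 0.013 m and height (world z) of stopper_c between 0.016 and 0.028 m and x of plug_c in the frame of flange between -0.018 and 0.018 m and horizontal distance between plug_c and dish between 0.095 and 0.131 m and horizontal distance between plug_c and flange above 0.3 m and height (world z) of plug_c between 0.015 and 0.027 m and linear speed of each of valve, cap, collar, stopper, plug below 0.02 m/s); the robot touches nothing.
It fails at once if the jar is disturbed (moved more than 20 mm) (distance of jar from where it was at the start of the episode above 0.02 m).
It fails at once if the bottle is disturbed (moved more than 20 mm) (distance of bottle from where it was at the start of the episode above 0.02 m).
It fails at once if the spanner is disturbed (moved more than 20 mm) (distance of spanner from where it was at the start of the episode above 0.02 m).
It also fails if it takes over 112 s, if anything falls off the work surface, if the arm or the gripper's body presses on something with over 40 N, if the wrist force passes 120 N, or if a joint passes its speed limit or range.

ROBOT

A 6-joint arm with a two-finger parallel gripper is mounted at the origin on the work surface. World frame = base frame: x ahead of the robot, y to its left, z up, the work surface at z = 0. Lengths are in m, angles in degrees, forces in N, time in s.
With the tool pointing down it reaches from about 0.3 to 0.75 m from the base axis. Payload 8.5 kg.
Tool frame: the origin (TCP) lies midway between the tips of the shut fingers; the grasp point (between the pads) lies env.tcp_to_grasp behind it (env.tcp_to_grasp is the distance from the TCP to the grasp point, in m); z points along the fingers, y is the line along which they close (so a half turn about z gives the same grasp; the last joint's range is limited). The gripper opens to 85 mm and grips with 20 to 120 N. Pads are 22 mm wide; open, the fingers measure 114 mm over their backs; the gripper's body (76 mm by 85 mm) begins 54 mm behind the grasp point. The pads swing forward as they close: fully open they stand 13 mm farther back than shut.
Start: joints at [-12.336, 21.807, 74.336, -0, 83.858, -12.336], TCP at [0.55, 0, 0.231] pointing down, gripper open.
Joint ranges: [-178.18, 178.18], [-50.72, 133.34], [12.68, 142.11], [-81.47, 261.47], [9.98, 163.14], [-165.26, 165.26]. Speed limits (degrees/s): [136.94, 136.94, 180, 180, 180, 180].

INTERFACE

Orientations are given as a 3x3 rotation matrix whose columns are the frame's x, y, z axes.
In Python, from rig import observe, optics, job, env gives the robot as it stands. The module is installed in compiled form; this text tells all that it offers.
- The arm moves only by the shell command python3 -m jog 'ROWS' [FORCE]. ROWS is JSON, a list of rows, each a list of 7 numbers: the turn, a rotation vector about the tool's x, y, z in rad, then the shift along the tool's x, y, z in m, then the opening in per cent of the stroke, from 0 (shut) to 100 (fully open). A call has 1 to 10 rows; each row shifts and turns the commanded pose from where the row before left it, along the tool's axes as they then stand; what a row does not reach is not made up. A row lasts 1/8 s, in which the tool goes at most 62.5 mm and 10.7 degrees, less where a joint would pass 70% of its speed; a pose out of reach is approached as far as the arm can. A call is refused whole if a number of a shift passes 0.0625 or a number of a turn 0.188, either way. A call with a gripper value outside its range is refused whole. The fingers move at their own pace and stop on an object; FORCE is the grip in N (left out, the last holds). Time passes only in rows, so rows that do not move let the fingers close. It gives the time, the measured TCP pose, the force, the opening and the grip force at its end, in the units of the state.
- observe(): the state, without advancing time (a new reading comes with each control period).
- optics.get_image(name): name is "scene" or "side" or "wrist"; returns a dict with "pixels" (400x640x3 uint8, red, green, blue), "mtx" (3x3 intrinsics, pixels), "rvec" (rotation vector, rad) and "tvec" (3), from world to camera coordinates, as OpenCV has them. Camera axes: x right, y down, z forward; pixel columns grow to the right and rows downward; lengths in m; the calibration is good to about 2 mm. A picture is of the moment at which its call begins. There is no depth.
- job.close_job(): hands the job in; it is judged then, once.
The state is a dict: "time_s": time; "q": joint angles; "qvel": joint speeds; "joint_efforts": joint torques, N m; "position": TCP position; "tool_rot": TCP orientation; "ft_force": force on the tool from outside, world axes, zero at the start; "wrist_torque": the same for the moment, N m; "grip_width": finger opening in m; "gripper_force": force on a finger pad.
Only numpy, scipy, OpenCV 4.12 (cv2) and the standard library are available. Lean on these libraries where they do the work, as an engineer would, in place of code of your own. Each camera call takes 0.05 s, during which the arm holds its last target. There are 200 camera calls.

## Working session

There is one attempt and no reset: what is moved stays moved. The work goes in short steps, Python scripts to look and compute and a shell command to move; the robot and the scene stay as the last step left them, time stands still between calls to the robot, and variables do not carry over. Pictures are saved under pics/ and viewed, at most 14 in all, crops included, and the job is handed in when it is done.

```bash
mkdir -p pics
cat > h.py <<'E'
import numpy as np, cv2
from rig import observe, optics, job, env
def snap(n,f):
    d=optics.get_image(n); cv2.imwrite(f'pics/{f}.png',d['pixels'][:,:,::-1]); np.savez(f'pics/{f}.npz',**{k:d[k] for k in('mtx','rvec','tvec','pixels')}); return d
def w(f,u,v,z):
    d=np.load(f'pics/{f}.npz'); K=d['mtx'];R=cv2.Rodrigues(d['rvec'])[0];t=d['tvec'].reshape(3)
    r=R.T@np.linalg.solve(K,np.array([u,v,1.]));c=-R.T@t
    return np.round(c+r*(z-c[2])/r[2],4)
def px(f,p):
    d=np.load(f'pics/{f}.npz'); return cv2.projectPoints(np.array([p],float),d['rvec'],d['tvec'],d['mtx'],None)[0].ravel().round(1)
def crop(f,x0,y0,x1,y1,s,o):
    im=cv2.imread(f'pics/{f}.png')[y0:y1,x0:x1]; cv2.imwrite(f'pics/{o}.png',cv2.resize(im,None,fx=s,fy=s,interpolation=cv2.INTER_CUBIC))
E
python3 - <<'E'
from h import *
for n in('scene','side','wrist'):
    d=snap(n,n+'0'); R=cv2.Rodrigues(d['rvec'])[0]; print(n,(-R.T@d['tvec'].reshape(3)).round(3),R.round(2).tolist(),d['mtx'][0,0])
print(env.tcp_to_grasp, observe())
E
```

```text
scene [1.224 0.409 0.804] [[-0.58, 0.81, 0.02], [0.58, 0.43, -0.69], [-0.57, -0.39, -0.72]] 434.8225634756959
side [ 0.293 -0.971  0.983] [[0.94, -0.34, -0.0], [-0.23, -0.63, -0.74], [0.25, 0.7, -0.67]] 483.7015916800885
wrist [0.549 0.084 0.376] [[1.0, -0.0, -0.0], [-0.0, -0.95, 0.33], [-0.0, -0.33, -0.95]] 311.28880791862787
0.0187 {'time_s': 0.15, 'q': array([-1.23366508e+01,  2.18346867e+01,  7.43722225e+01,  1.36548271e-03,
        8.38597642e+01, -1.23352997e+01]), 'qvel': array([-0.11770185, -0.13621579, -0.1366548 ,  0.14910839, -0.0266711 ,
       -0.00281064]), 'joint_efforts': array([ 1.94521621e-03, -4.48624384e+01, -2.31344014e+01, -1.86937300e-04,
        3.77541786e-03, -1.65174959e-05]), 'position': array([5.49775544e-01, 4.46538248e-05, 2.30844631e-01]), 'tool_rot': array([[ 2.62978985e-05,  9.99999359e-01, -1.13173794e-03],
       [ 9.99999963e-01, -2.59903386e-05,  2.71772773e-04],
       [ 2.71743185e-04, -1.13174504e-03, -9.99999323e-01]]), 'ft_force': array([ 0.84630222, -0.14719032, -0.46469749]), 'wrist_torque': array([-0.0864011 ,  0.0098533 , -0.03349844]), 'gripper_force': 0.0, 'grip_width': 0.08537399690204442}
```

View pics/scene0.png

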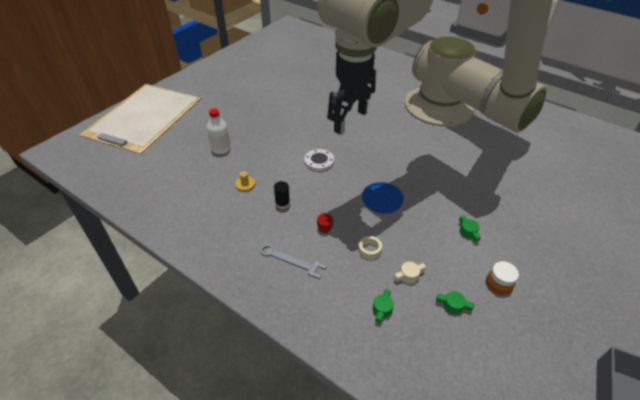

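View pics/side0.png

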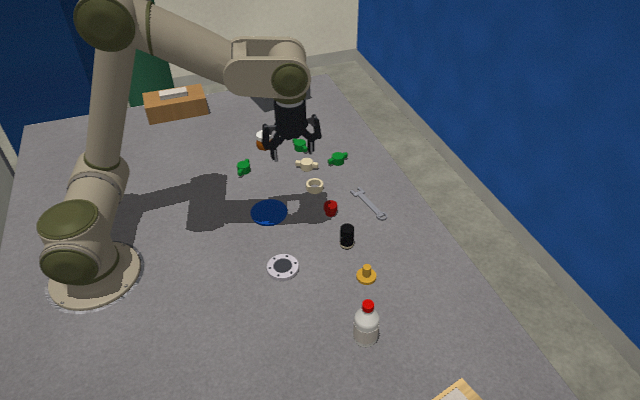

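Candidates in the scene image: the cap is ivory (410,272), and the look-alikes are green wing caps at (470,228), (383,305) and (455,302). The ivory one is the one I want. The collar is at (370,247), valve (282,195), stopper (325,222), plug (245,183), flange (319,159) and dish (383,197).

Run:
```python
from h import *
crop('scene0',205,140,525,330,2.5,'c1')
crop('side0',220,120,420,300,4,'c2')
im=cv2.imread('pics/c2.png'); print(im.shape); cv2.imwrite('pics/c2.png',cv2.resize(im,(640,576)))
```

```text
(720, 800, 3)
```

View pics/c1.png

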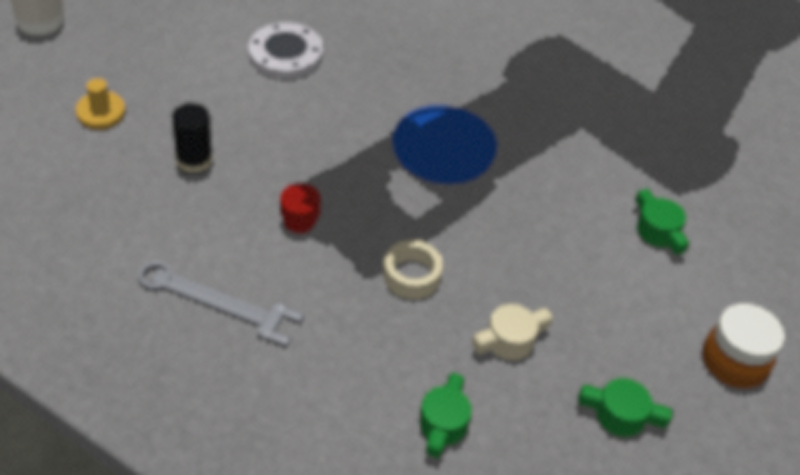

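View pics/c2.png

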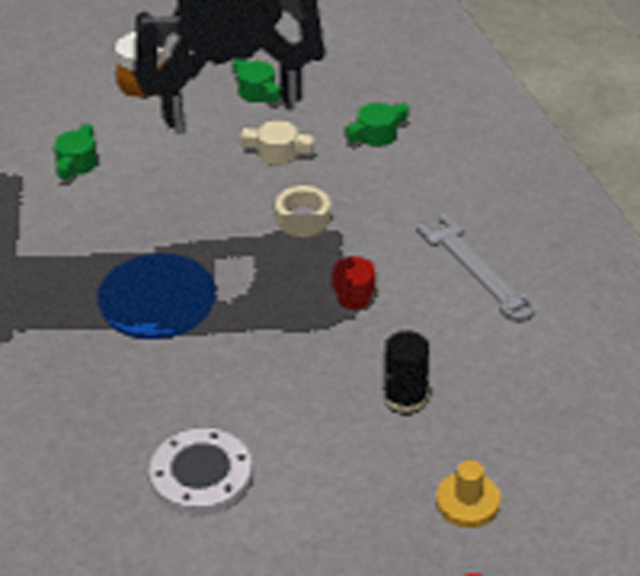

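Both crops show the ivory cap clearly apart from the green ones: c1 (515,323), c2 (279,135).

Run:
```python
from h import *
A=dict(flange=(285,45,200,465,.014),dish=(445,143,157,293,.009),valve=(191,116,407,344,.065),cap=(515,323,279,132,.028),wingA=(482,339,248,140,.016),wingB=(543,317,308,145,.016),collar=(414,259,303,203,.022),stopper=(300,196,354,269,.036),plug=(97,86,470,467,.042),jar=(750,328,133,45,.05),g1=(664,217,77,148,.028),g2=(447,408,379,120,.028),g3=(627,396,256,77,.028))
for k,(a,b,c,d,z) in A.items():
    p=w('scene0',205+a/2.5,140+b/2.5,z);q=w('side0',220+c/3.2,120+d/3.2,z); print(k,p[:2],q[:2],((p+q)/2)[:2])
for f,u,v in(('scene0',220,150),('scene0',265,250),('scene0',322,272)): print(w(f,u,v,0))
```

```text
flange [ 0.468  -0.1471] [ 0.4655 -0.1453] [ 0.46675 -0.1462 ]
dish [0.4896 0.0746] [0.4862 0.0732] [0.4879 0.0739]
valve [ 0.6582 -0.121 ] [ 0.6566 -0.1196] [ 0.6574 -0.1203]
cap [0.6613 0.2444] [0.6614 0.2449] [0.66135 0.24465]
wingA [0.6848 0.2267] [0.6318 0.2581] [0.6583 0.2424]
wingB [0.632  0.2589] [0.6871 0.2291] [0.65955 0.244  ]
collar [0.6487 0.1341] [0.6501 0.1357] [0.6494 0.1349]
stopper [0.6585 0.0115] [0.6583 0.0141] [0.6584 0.0128]
plug [ 0.6643 -0.2441] [ 0.6617 -0.2441] [ 0.663  -0.2441]
jar [0.5634 0.412 ] [0.5537 0.4176] [0.55855 0.4148 ]
g1 [0.4681 0.3007] [0.4613 0.2891] [0.4647 0.2949]
g2 [0.7691 0.2396] [0.7648 0.2292] [0.76695 0.2344 ]
g3 [0.6712 0.3538] [0.6686 0.346 ] [0.6699 0.3499]
[ 0.5978 -0.4073  0.    ]
[ 0.7949 -0.0611  0.    ]
[0.766  0.0818 0.    ]
```

```bash
python3 -m jog '[[0,0,0,-0.030,0.0268,0.03,100],[0,0,0,-0.030,0.0268,0.03,100],[0,0,0,-0.030,0.0268,0.03,100],[0,0,0,-0.030,0.0268,0.03,100],[0,0,0,0,0,0,100],[0,0,0,0,0,0,100]]' 40
```

```text
time_s: 0.9
position: [0.657, -0.1196, 0.1117]
tool_rot: [[-0.0, 1.0, -0.0], [1.0, 0.0, 0.0], [0.0, -0.0, -1.0]]
ft_force: [0.6, 0.0, 0.6]
grip_width: 0.0855
gripper_force: 0.0
```

```bash
python3 -m jog '[[0,0,0,0,0,0.03,100],[0,0,0,0,0,0.03,100],[0,0,0,0,0,0.021,100],[0,0,0,0,0,0,40],[0,0,0,0,0,0,30],[0,0,0,0,0,0,30],[0,0,0,0,0,0,30],[0,0,0,0,0,0,30]]' 40; python3 -c "
from h import *
snap('wrist','w1')"
```

```text
time_s: 1.9
position: [0.6578, -0.12, 0.0323]
tool_rot: [[-0.0, 1.0, 0.002], [1.0, 0.0, -0.001], [-0.001, 0.002, -1.0]]
ft_force: [-2.2, 1.1, 8.2]
grip_width: 0.0366
gripper_force: 39.6
```

View pics/w1.png

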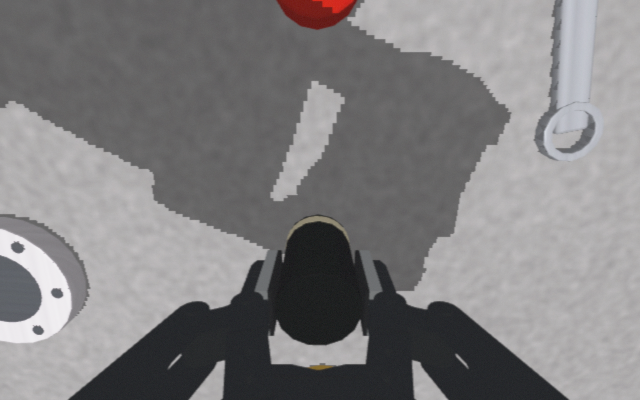

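The valve stands between the pads at about (318,280), with the flange at the left edge.

```bash
python3 -m jog '[[0,0,0,0,0,-0.02,30],[0,0,0,0,0,-0.04,30],[0,0,0,0,0,-0.04,30],[0,0,0,-0.0044,-0.0317,0,30],[0,0,0,-0.0044,-0.0317,0,30],[0,0,0,-0.0044,-0.0317,0,30],[0,0,0,-0.0044,-0.0317,0,30],[0,0,0,-0.0044,-0.0317,0,30],[0,0,0,-0.0044,-0.0317,0,30],[0,0,0,0,0,0.04,30]]'; python3 -m jog '[[0,0,0,0,0,0.02,30],[0,0,0,0,0,0,30],[0,0,0,0,0,0,30]]'; python3 -c "
from h import *
snap('wrist','w2');snap('side','s2')
d=np.load('pics/w2.npz')
print(px('w2',[.4668,-.1462,.014]),px('w2',[.6574,-.1203,0]))
a=cv2.imread('pics/w2.png');b=cv2.imread('pics/s2.png')[200:320,200:360]
b=cv2.resize(b,None,fx=2.5,fy=2.5)
c=np.zeros((300,800,3),np.uint8);c[:,:400]=b;c[:,400:]=cv2.resize(a[100:400,120:520],(400,300));cv2.imwrite('pics/m2.png',c)"
```

```text
time_s: 3.2
position: [0.4669, -0.1473, 0.0925]
tool_rot: [[0.001, 1.0, 0.006], [1.0, -0.001, -0.003], [-0.003, 0.006, -1.0]]
ft_force: [0.3, 0.0, -2.1]
grip_width: 0.0371
gripper_force: 40.6
time_s: 3.58
position: [0.4675, -0.1466, 0.0713]
tool_rot: [[-0.0, 1.0, 0.002], [1.0, 0.0, -0.001], [-0.001, 0.002, -1.0]]
ft_force: [-0.8, -0.9, -1.3]
grip_width: 0.0369
gripper_force: 40.5
[317.8 219.3] [583.1 178.2]
```

View pics/m2.png

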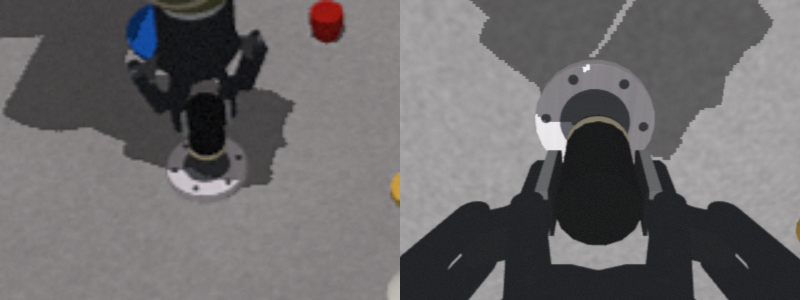

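The valve hangs over the flange centre: flange circle centre at crop x≈595, valve at ≈598.

```bash
python3 -m jog '[[0,0,0,0,-0.001,0.0145,30],[0,0,0,0,0,0.01,30],[0,0,0,0,0,0.001,30],[0,0,0,0,0,0,30]]'; python3 -m jog '[[0,0,0,0,0,0,65],[0,0,0,0,0,0,75],[0,0,0,0,0,0,75],[0,0,0,0,0,-0.02,75],[0,0,0,0,0,-0.04,100],[0,0,0,0,0,-0.05,100]]'
```

```text
time_s: 4.18
position: [0.466, -0.1464, 0.0455]
tool_rot: [[-0.0, 1.0, 0.0], [1.0, 0.0, -0.0], [-0.0, 0.0, -1.0]]
ft_force: [-1.9, 0.1, 4.9]
grip_width: 0.0369
gripper_force: 42.0
time_s: 4.92
position: [0.4656, -0.1462, 0.1555]
tool_rot: [[0.0, 1.0, -0.002], [1.0, -0.0, 0.001], [0.001, -0.002, -1.0]]
ft_force: [1.0, -0.1, -0.5]
grip_width: 0.085
gripper_force: 0.0
```

```bash
python3 -m jog '[[0,0,0,0.0265,0.0321,0,100],[0,0,0,0.0265,0.0321,0,100],[0,0,0,0.0265,0.0321,0,100],[0,0,0,0.0265,0.0321,0,100],[0,0,0,0.0265,0.0321,0,100],[0,0,0,0.0265,0.0321,0,100],[0,0,0,0,0,0.05,100],[0,0,0,0,0,0.05,100],[0,0,0,0,0,0.03,100],[0,0,0,0,0,0.0165,100]]';  python3 -m jog '[[0,0,0,0,0,0,60],[0,0,0,0,0,0,30],[0,0,0,0,0,0,30],[0,0,0,0,0,0,30],[0,0,0,0,0,0,30],[0,0,0,0,0,-0.01,30],[0,0,0,0,0,-0.04,30],[0,0,0,0,0,-0.04,30],[0,0,0,0,0,0,30]]' ; python3 -c "
from h import *
snap('wrist','w3');snap('scene','s3')
a=cv2.imread('pics/w3.png');b=cv2.imread('pics/s3.png')[130:230,230:410]
c=np.zeros((400,800,3),np.uint8);c[:250,:450]=cv2.resize(b,(450,250));c[:,450:]=a[:,150:500];cv2.imwrite('pics/m3.png',c)"
```

```text
time_s: 6.18
position: [0.658, 0.0127, 0.0065]
tool_rot: [[0.0, 1.0, -0.002], [1.0, -0.0, 0.0], [0.0, -0.002, -1.0]]
ft_force: [0.5, 1.0, -0.1]
grip_width: 0.0853
gripper_force: 0.0
time_s: 7.3
position: [0.6601, 0.0124, 0.1025]
tool_rot: [[-0.0, 1.0, 0.007], [1.0, 0.0, -0.001], [-0.001, 0.007, -1.0]]
ft_force: [0.1, 0.0, -2.0]
grip_width: 0.0388
gripper_force: 40.4
```

View pics/m3.png

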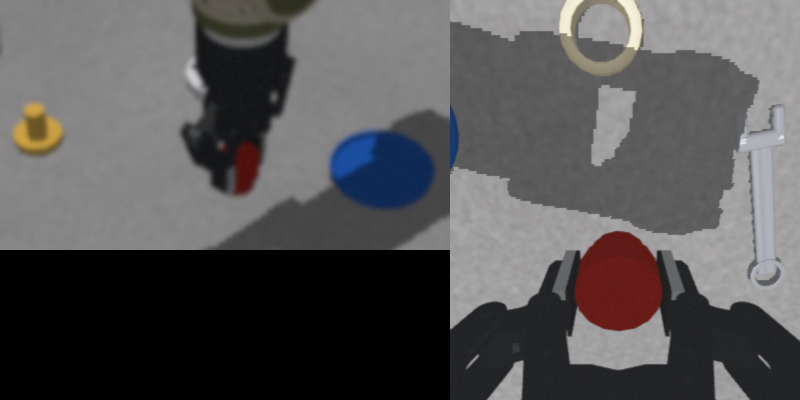

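The stopper is held upright at (618,280) between the pads.

```bash
python3 -m jog '[[0,0,0,0.0102,-0.0285,0,30],[0,0,0,0.0102,-0.0285,0,30],[0,0,0,0.0102,-0.0285,0,30],[0,0,0,0.0102,-0.0285,0,30],[0,0,0,0.0102,-0.0285,0,30],[0,0,0,0.0102,-0.0285,0,30],[0,0,0,0,0,0.035,30],[0,0,0,0,0,0.035,30],[0,0,0,0,0,0.0105,30],[0,0,0,0,0,0.004,30]]';  python3 -m jog '[[0,0,0,0,0,0.0015,30],[0,0,0,0,0,0,30]]'; python3 -m jog '[[0,0,0,0,0,0,60],[0,0,0,0,0,0,65],[0,0,0,0,0,0,65],[0,0,0,0,0,-0.02,65],[0,0,0,0,0,-0.04,80],[0,0,0,0,0,-0.05,100]]'
```

```text
time_s: 8.65
position: [0.4869, 0.0738, 0.0139]
tool_rot: [[-0.0, 1.0, -0.002], [1.0, 0.0, 0.0], [0.0, -0.002, -1.0]]
ft_force: [-11.5, 0.1, 32.2]
grip_width: 0.0386
gripper_force: 43.7
time_s: 8.9
position: [0.4869, 0.0738, 0.014]
tool_rot: [[-0.0, 1.0, -0.001], [1.0, 0.0, -0.0], [-0.0, -0.001, -1.0]]
ft_force: [-7.4, -0.6, 14.3]
grip_width: 0.039
gripper_force: 41.9
time_s: 9.65
position: [0.4871, 0.0738, 0.123]
tool_rot: [[0.0, 1.0, -0.002], [1.0, -0.0, 0.0], [0.0, -0.002, -1.0]]
ft_force: [1.3, -0.0, 0.6]
grip_width: 0.0839
gripper_force: 0.0
```

```bash
python3 -m jog '[[0,0,0,0.0122,0.0324,0,100],[0,0,0,0.0122,0.0324,0,100],[0,0,0,0.0122,0.0324,0,100],[0,0,0,0.0122,0.0324,0,100],[0,0,0,0.0122,0.0324,0,100],[0,0,0,0,0,0.04,100],[0,0,0,0,0,0.04,100],[0,0,0,0,0,0.03,100],[0,0,0,0,0,0.01,100],[0,0,0,0,0,0,100]]';  python3 -m jog '[[0,0,0,0,0,0,70],[0,0,0,0,0,0,50],[0,0,0,0,0,0,45],[0,0,0,0,0,0,45],[0,0,0,0,0,-0.01,45],[0,0,0,0,0,-0.05,45],[0,0,0,0,0,-0.04,45],[0,0,0,0,0,0,45]]' ; python3 -c "
from h import *
snap('wrist','w4');snap('scene','s4')
a=cv2.imread('pics/w4.png');b=cv2.imread('pics/s4.png')[130:280,260:440]
c=np.zeros((400,800,3),np.uint8);c[:375,:450]=cv2.resize(b,(450,375));c[:,450:]=a[:,150:500];cv2.imwrite('pics/m4.png',c)"
```

```text
time_s: 10.9
position: [0.6497, 0.1348, 0.0024]
tool_rot: [[0.0, 1.0, -0.0], [1.0, -0.0, -0.0], [-0.0, -0.0, -1.0]]
ft_force: [-0.5, 0.3, -0.5]
grip_width: 0.0852
gripper_force: 0.0
time_s: 11.9
position: [0.6511, 0.1349, 0.1067]
tool_rot: [[-0.0, 1.0, 0.008], [1.0, 0.0, 0.0], [0.0, 0.008, -1.0]]
ft_force: [-0.4, 0.0, -0.1]
grip_width: 0.0529
gripper_force: 42.3
```

View pics/m4.png

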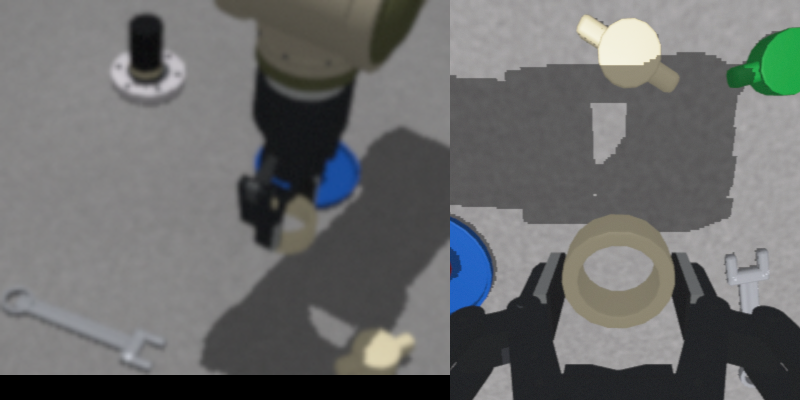

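The collar is held level at (618,270). The valve stands on the flange.

```bash
python3 -m jog '[[0,0,0,-0.0214,-0.0215,0,45],[0,0,0,-0.0214,-0.0215,0,45],[0,0,0,-0.0214,-0.0215,0,45],[0,0,0,-0.0214,-0.0215,0,45],[0,0,0,-0.0214,-0.0215,0,45],[0,0,0,-0.0214,-0.0215,0,45],[0,0,0,-0.0214,-0.0215,0,45],[0,0,0,-0.0214,-0.0215,0,45],[0,0,0,0,0,0.035,45],[0,0,0,0,0,0.035,45]]';  python3 -m jog '[[0,0,0,0,0,0.018,45],[0,0,0,0,0,0.008,45],[0,0,0,0,0,0.003,45],[0,0,0,0,0,0,45]]'; python3 -m jog '[[0,0,0,0,0,0,75],[0,0,0,0,0,0,85],[0,0,0,0,0,0,85],[0,0,0,0,0,-0.02,85],[0,0,0,0,0,-0.05,100],[0,0,0,0,0,-0.06,100],[0,0,0,0,0,-0.01,100]]'
```

```text
time_s: 13.25
position: [0.4768, -0.0366, 0.0309]
tool_rot: [[0.001, 1.0, -0.001], [1.0, -0.001, 0.0], [0.0, -0.001, -1.0]]
ft_force: [0.4, -0.8, -1.5]
grip_width: 0.0526
gripper_force: 42.3
time_s: 13.75
position: [0.4766, -0.0361, 0.0041]
tool_rot: [[-0.0, 1.0, -0.002], [1.0, 0.0, 0.0], [0.0, -0.002, -1.0]]
ft_force: [-6.5, 0.9, 11.8]
grip_width: 0.0527
gripper_force: 43.3
time_s: 14.62
position: [0.4789, -0.0368, 0.1467]
tool_rot: [[-0.0, 1.0, 0.007], [1.0, 0.0, -0.002], [-0.002, 0.007, -1.0]]
ft_force: [-0.5, -0.7, -0.8]
grip_width: 0.0855
gripper_force: 0.0
```

```bash
python3 -m jog '[[0,0,0,-0.0259,0.0232,0,100],[0,0,0,-0.0259,0.0232,0,100],[0,0,0,-0.0259,0.0232,0,100],[0,0,0,-0.0259,0.0232,0,100],[0,0,0,-0.0259,0.0232,0,100],[0,0,0,-0.0259,0.0232,0,100],[0,0,0,-0.0259,0.0232,0,100],[0,0,0,-0.0259,0.0232,0,100],[0,0,0,0,0,0.04,100],[0,0,0,0,0,0.04,100]]';  python3 -m jog '[[0,0,0,0,0,0.04,80],[0,0,0,0,0,0.009,60],[0,0,0,0,0,0,15],[0,0,0,0,0,0,15],[0,0,0,0,0,0,15],[0,0,0,0,0,0,15],[0,0,0,0,0,-0.01,15],[0,0,0,0,0,-0.06,15],[0,0,0,0,0,-0.06,15],[0,0,0,0,0,0,15]]' ; python3 -c "
from h import *
snap('wrist','w5');snap('scene','s5')
a=cv2.imread('pics/w5.png');b=cv2.imread('pics/s5.png')[110:260,220:430]
c=np.zeros((400,800,3),np.uint8);c[:321,:450]=cv2.resize(b,(450,321));c[:,450:]=a[:,150:500];cv2.imwrite('pics/m5.png',c)"
```

```text
time_s: 15.88
position: [0.6628, -0.2437, 0.0606]
tool_rot: [[0.0, 1.0, -0.001], [1.0, -0.0, 0.001], [0.001, -0.001, -1.0]]
ft_force: [0.2, 0.5, -0.8]
grip_width: 0.0855
gripper_force: 0.0
time_s: 17.12
position: [0.6648, -0.2444, 0.1506]
tool_rot: [[-0.0, 1.0, 0.009], [1.0, 0.0, -0.005], [-0.005, 0.009, -1.0]]
ft_force: [1.2, -0.9, -1.2]
grip_width: 0.0207
gripper_force: 39.7
```

View pics/m5.png

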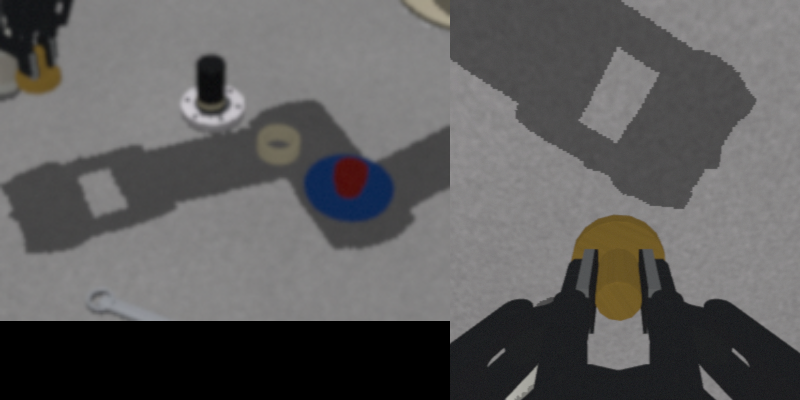

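The plug is held by the knob at (618,290). Collar and stopper look well placed.

```bash
python3 -m jog '[[0,0,0,0.0429,-0.0165,0,15],[0,0,0,0.0429,-0.0165,0,15],[0,0,0,0.0429,-0.0165,0,15],[0,0,0,0.0429,-0.0165,0,15],[0,0,0,0.0429,-0.0165,0,15],[0,0,0,0.0429,-0.0165,0,15],[0,0,0,0.0429,-0.0165,0,15],[0,0,0,0.0429,-0.0165,0,15],[0,0,0,0.0429,-0.0165,0,15],[0,0,0,0.0429,-0.0165,0,15]]';  python3 -m jog '[[0,0,0,0,0,0.04,15],[0,0,0,0,0,0.04,15],[0,0,0,0,0,0.03,15],[0,0,0,0,0,0.01,15],[0,0,0,0,0,0.006,15],[0,0,0,0,0,0.002,15],[0,0,0,0,0,0.0005,15],[0,0,0,0,0,0,15]]'; python3 -m jog '[[0,0,0,0,0,0,45],[0,0,0,0,0,0,60],[0,0,0,0,0,0,60],[0,0,0,0,0,-0.02,60],[0,0,0,0,0,-0.05,100],[0,0,0,0,0,-0.06,100],[0,0,0,0,0,-0.0,100]]'
```

```text
time_s: 18.48
position: [0.4965, 0.1865, 0.1425]
tool_rot: [[0.0, 1.0, -0.004], [1.0, -0.0, -0.001], [-0.001, -0.004, -1.0]]
ft_force: [0.1, 1.2, -1.3]
grip_width: 0.0207
gripper_force: 39.8
time_s: 19.48
position: [0.4984, 0.1854, 0.0163]
tool_rot: [[-0.0, 1.0, 0.001], [1.0, 0.0, 0.0], [0.0, 0.001, -1.0]]
ft_force: [-0.5, 0.2, -2.0]
grip_width: 0.0207
gripper_force: 39.8
time_s: 20.35
position: [0.5, 0.1858, 0.15]
tool_rot: [[-0.0, 1.0, 0.009], [1.0, 0.0, 0.001], [0.001, 0.009, -1.0]]
ft_force: [-0.3, -0.1, -1.0]
grip_width: 0.0856
gripper_force: 0.0
```

```bash
python3 -m jog '[[0,0,0,0.012,0.0326,0,100],[0,0,0,0.012,0.0326,0,100],[0,0,0,0.012,0.0326,0,100],[0,0,0,0.012,0.0326,0,100],[0,0,0,0.012,0.0326,0,100]]';  python3 -m jog '[[0,0,-0.17,0,0,0,100],[0,0,-0.17,0,0,0,100],[0,0,-0.17,0,0,0,100],[0,0,-0.17,0,0,0,100],[0,0,-0.17,0,0,0,100],[0,0,-0.17,0,0,0,100],[0,0,0,0,0,0.03,100],[0,0,0,0,0,0,100]]' ; python3 -c "
from h import *
snap('wrist','w6');snap('scene','s6')
p=[.6613,.2446];print(px('w6',p+[.028]),px('w6',p+[0.]))
print(observe()['tool_rot'].round(3))
a=cv2.imread('pics/w6.png');b=cv2.imread('pics/s6.png')[130:280,250:490]
c=np.zeros((400,800,3),np.uint8);c[:281,:450]=cv2.resize(b,(450,281));c[:,450:]=a[:,150:500];cv2.imwrite('pics/m6.png',c)"
```

```text
time_s: 20.98
position: [0.6618, 0.2457, 0.1442]
tool_rot: [[0.0, 1.0, -0.002], [1.0, -0.0, -0.0], [-0.0, -0.002, -1.0]]
ft_force: [-0.2, 0.2, 0.7]
grip_width: 0.0856
gripper_force: 0.0
time_s: 21.98
position: [0.6597, 0.2451, 0.1123]
tool_rot: [[-0.852, 0.524, -0.007], [0.524, 0.852, -0.001], [0.005, -0.005, -1.0]]
ft_force: [-0.3, -0.2, -0.3]
grip_width: 0.0856
gripper_force: 0.0
[319.5 209.8] [319.5 198.5]
[[-0.852  0.524 -0.001]
 [ 0.524  0.852 -0.   ]
 [ 0.001 -0.    -1.   ]]
```

View pics/m6.png

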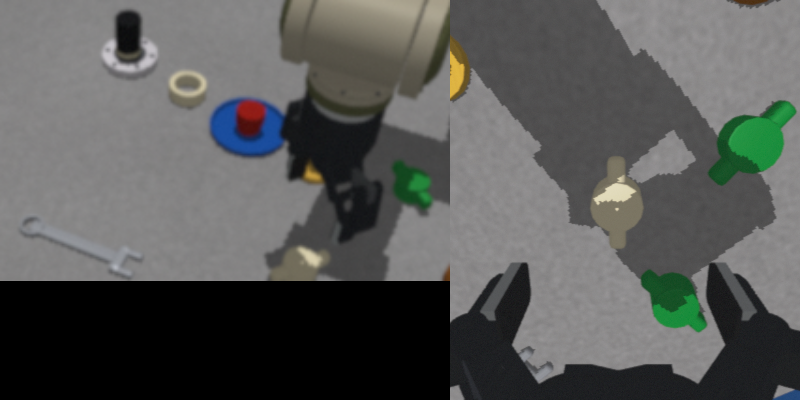

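The ivory cap is centred at (617,205) with its wings in line with the tool x axis; the nearest green cap leaves about 20 mm of clearance.

```bash
python3 -m jog '[[0,0,0,0,0,0.04,80],[0,0,0,0,0,0.04,80],[0,0,0,0,0,0.0195,80],[0,0,0,0,0,0.01,80],[0,0,0,0,0,0,60],[0,0,0,0,0,0,35],[0,0,0,0,0,0,35],[0,0,0,0,0,0,35],[0,0,0,0,0,0,35],[0,0,0,0,0,0,35]]';  python3 -m jog '[[0,0,0,0,0,-0.01,35],[0,0,0,0,0,-0.04,35],[0,0,0,0,0,-0.05,35],[0,0,0,0,0,-0.05,35],[0,0,0.17,0,0,0,35],[0,0,0.17,0,0,0,35],[0,0,0.17,0,0,0,35],[0,0,0.17,0,0,0,35],[0,0,0.17,0,0,0,35],[0,0,0.17,0,0,0,35]]';python3 -m jog '[[0,0,0,0,0,0,35]]'
python3 -c "
from h import *
snap('wrist','w7');snap('scene','s7');snap('side','s7b')
a=cv2.imread('pics/w7.png');b=cv2.imread('pics/s7.png')[130:280,250:490]
e=cv2.imread('pics/s7b.png')[220:300,240:340]
c=np.zeros((600,800,3),np.uint8);c[:281,:450]=cv2.resize(b,(450,281));c[:400,450:]=a[:,150:500];c[281:600,:399]=cv2.resize(e,(399,319));cv2.imwrite('pics/m7.png',c)"
```

```text
time_s: 23.32
position: [0.662, 0.2456, 0.0081]
tool_rot: [[-0.852, 0.523, 0.003], [0.523, 0.852, 0.001], [-0.002, 0.002, -1.0]]
ft_force: [0.0, 0.5, 6.6]
grip_width: 0.0407
gripper_force: 41.0
time_s: 24.58
position: [0.661, 0.2454, 0.1568]
tool_rot: [[0.006, 1.0, -0.0], [1.0, -0.006, -0.0], [-0.0, -0.0, -1.0]]
ft_force: [0.2, 0.7, -0.1]
grip_width: 0.0406
gripper_force: 40.6
time_s: 24.7
position: [0.6611, 0.2454, 0.1567]
tool_rot: [[-0.002, 1.0, 0.0], [1.0, 0.002, 0.0], [0.0, 0.0, -1.0]]
ft_force: [0.6, -0.8, 0.0]
grip_width: 0.0406
gripper_force: 40.6
```

View pics/m7.png

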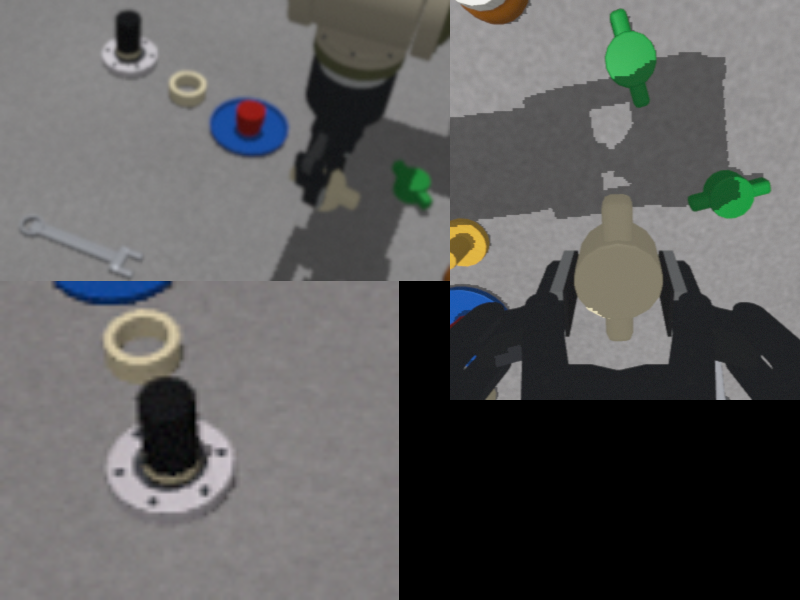

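The cap is held level, upright; the valve stands centred on the flange. I'll measure the valve top before stacking.

```bash
python3 -c "
from h import *
for f,u,v,z in (('s7',250+128/1.875,130+17/1.875,.079),('s7b',240+166/3.99,220+110/3.99,.079),('s7',250+188/1.875,130+85/1.875,.022),('s7b',240+143/3.99,220+56/3.99,.022),('s7',250+250/1.875,130+108/1.875,.04)): print(w(f,u,v,z))
print(observe()['position'])
"
```

```text
[ 0.4679 -0.1498  0.079 ]
[ 0.468  -0.1431  0.079 ]
[ 0.4829 -0.0323  0.022 ]
[ 0.4779 -0.0362  0.022 ]
[0.4881 0.0707 0.04  ]
[0.66112417 0.24535734 0.15652236]
```

```bash
python3 -m jog '[[0,0,0,-0.0391,-0.0194,0,35],[0,0,0,-0.0391,-0.0194,0,35],[0,0,0,-0.0391,-0.0194,0,35],[0,0,0,-0.0391,-0.0194,0,35],[0,0,0,-0.0391,-0.0194,0,35],[0,0,0,-0.0391,-0.0194,0,35],[0,0,0,-0.0391,-0.0194,0,35],[0,0,0,-0.0391,-0.0194,0,35],[0,0,0,-0.0391,-0.0194,0,35],[0,0,0,-0.0391,-0.0194,0,35]]';  python3 -m jog '[[0,0,0,0,0,0.03,35],[0,0,0,0,0,0.025,35],[0,0,0,0,0,0,35],[0,0,0,0,0,0,35]]'
python3 -c "
from h import *
snap('scene','s8');snap('side','s8b')
b=cv2.imread('pics/s8.png')[100:200,270:370]
e=cv2.imread('pics/s8b.png')[200:300,230:330]
cv2.imwrite('pics/m8.png',cv2.resize(np.hstack([b,e]),(800,400)))"
```

```text
time_s: 26.1
position: [0.4665, -0.1468, 0.1566]
tool_rot: [[-0.002, 1.0, 0.001], [1.0, 0.002, -0.0], [-0.0, 0.001, -1.0]]
ft_force: [-0.7, -0.2, -0.6]
grip_width: 0.0407
gripper_force: 40.6
time_s: 26.6
position: [0.4677, -0.1458, 0.1023]
tool_rot: [[-0.001, 1.0, 0.001], [1.0, 0.001, -0.001], [-0.001, 0.001, -1.0]]
ft_force: [-0.2, 0.1, -0.8]
grip_width: 0.0405
gripper_force: 40.6
```

View pics/m8.png

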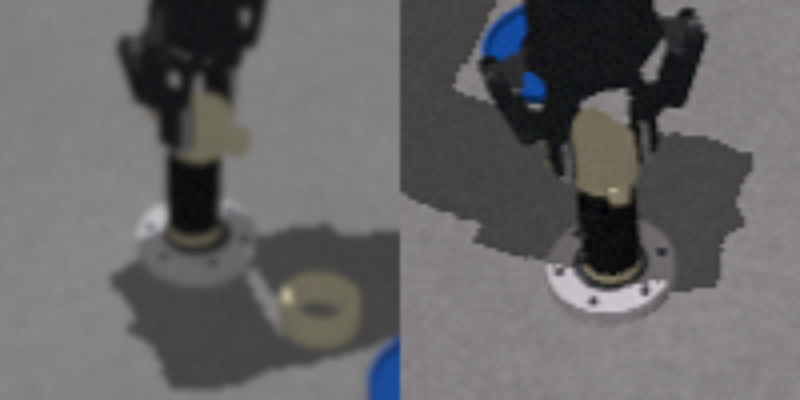

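The cap sits right above the valve in both views (valve x≈193 and 609; cap ≈197 and 604). I'll lower and release it.

```bash
python3 -m jog '[[0,0,0,0,0,0.009,35],[0,0,0,0,0,0.004,35],[0,0,0,0,0,0.0015,35],[0,0,0,0,0,0.001,35],[0,0,0,0,0,0,35]]'; python3 -m jog '[[0,0,0,0,0,0,55],[0,0,0,0,0,0,65],[0,0,0,0,0,0,75],[0,0,0,0,0,-0.015,75],[0,0,0,0,0,-0.04,75],[0,0,0,0,0,-0.05,80],[0,0,0,0,0.04,-0.04,80],[0,0,0,0,0.06,0,80],[0,0,0,0,0.06,0,80],[0,0,0,0,0,0,80]]'
python3 -c "
from h import *
snap('scene','s9');snap('side','s9b')
b=cv2.imread('pics/s9.png')[110:260,240:460]
e=cv2.imread('pics/s9b.png')[150:300,210:400]
c=np.vstack([cv2.resize(b,(440,300)),cv2.resize(e,(440,300))]);cv2.imwrite('pics/m9.png',c)"
```

```text
time_s: 27.32
position: [0.4672, -0.1456, 0.0869]
tool_rot: [[-0.0, 1.0, 0.0], [1.0, 0.0, -0.0], [-0.0, 0.0, -1.0]]
ft_force: [-3.6, 2.6, 13.6]
grip_width: 0.0409
gripper_force: 42.0
time_s: 28.58
position: [0.6296, -0.1453, 0.2282]
tool_rot: [[-0.002, 1.0, -0.002], [1.0, 0.002, 0.001], [0.001, -0.002, -1.0]]
ft_force: [-0.6, 0.6, -0.5]
grip_width: 0.0685
gripper_force: 0.0
```

View pics/m9.png

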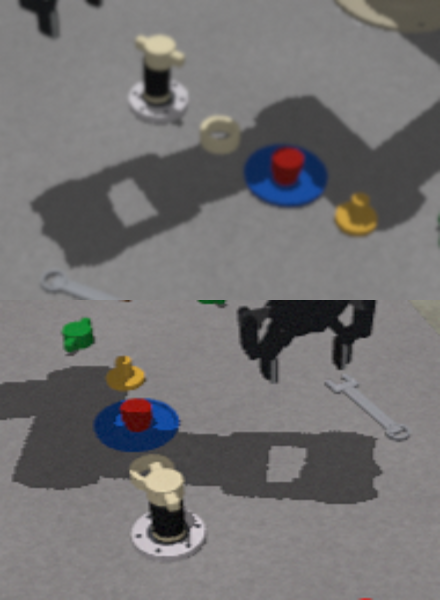

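Everything stands in a row and upright: cap top (160,45), collar (219,134), stopper (288,157), plug (360,200). I'll run one numeric check and hand in.

```bash
python3 -c "
from h import *
s=190/440;
for f,u,v,z in (('s9',240+360/2,110+197/2,.042),('s9b',210+124*s,150+60/2,.042),('s9',240+288/2,110+156/2,.04),('s9b',210+136*s,150+104/2,.04),('s9',240+160/2,110+45/2,.107),('s9b',210+166*s,150+178/2,.107)): print(w(f,u,v,z))
"
```

```text
[0.4997 0.1802 0.042 ]
[0.5001 0.182  0.042 ]
[0.4883 0.0728 0.04  ]
[0.4896 0.0801 0.04  ]
[ 0.4718 -0.1413  0.107 ]
[ 0.4707 -0.1407  0.107 ]
```

The cap reading is a bit off the valve, so I'll take one enlarged look (my last picture).

```bash
python3 -c "
from h import *
b=cv2.imread('pics/s9.png')[120:175,295:345]
e=cv2.imread('pics/s9b.png')[225:280,260:310]
cv2.imwrite('pics/m10.png',cv2.resize(np.hstack([b,e]),(800,440),interpolation=cv2.INTER_CUBIC))
for f,x,y in(('s9',295,120),('s9b',260,225)):
  o=0 if f=='s9' else 400
  for n,p in dict(flange=(.4667,-.1462,.014),vtop=(.467,-.146,.079),captop=(.467,-.146,.107)).items(): q=px(f,p);print(f,n,(q-[x,y])*8+[o,0])
"
```

```text
s9 flange [196.  303.2]
s9 vtop [196.8 155.2]
s9 captop [197.6  88. ]
s9b flange [584. 324.]
s9b vtop [572. 188.]
s9b captop [566.4 126.4]
```

View pics/m10.png

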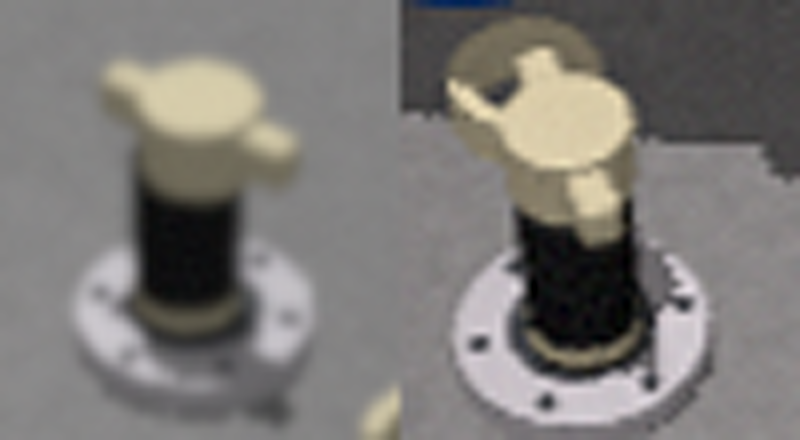

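The cap is about 4 mm off the valve axis and the valve about 2 mm off the flange centre, both within tolerance.

```bash
python3 -c "
from h import *
print(job.close_job(), observe()['time_s'])"
```

```text
the job is handed in; nothing more can be done
the job is handed in; nothing more can be done
```

The job is handed in at about 29 s of the 112 s allowed: by the camera images all five parts are in the row, upright and released, with the cap about 4 mm off the valve axis (limit 9 mm), and I saw no contact with the spanner, jar or bottle; no verdict came back.

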